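# Load a car battery pack into the charging cradle under its spring flap

## Task

Load the blue battery pack into the charging cradle without picking it up: press the cradle's orange bar down with one fingertip to hold the spring flap open, and keep it open while your other fingertip pushes the pack along the lane, under the flap, until it is fully home against the back stop. Only then let the flap come down so that its brass shoe rests on the pack. Leave the other things on the bench where they are.

Things in the scene. Friction and masses are not known exactly. Their poses are not given: they have to be found in the camera images.
- cradle: Fixed black charging cradle, plate 300 x 88 x 10 mm. Origin: on the bench, on the lane's centre line; +x is the way the pack is pushed, z up. Lengths below in mm in this frame. Plate x -160 to 140, y -38 to 50; the lane's floor is its top, z 10. Lane y -25 to 25, between aluminium walls 4 thick, tops at z 24, x -155 to 80.
- stop (a point): Middle of the face of the grey back stop across the lane: cradle x 75, y 0; the stop is 40 high above the bench. Behind it the black charger housing, x 87 to 140, y -38 to 50, 56 high.
- hinge (a point): Middle of the flap's hinge line, which runs along the cradle's x at y 40, z 42. Two hinge posts stand at y 40, x 10 and x 75.5, tops at z 47.
- flap (a joint): Opening of the orange spring flap in rad: 0 shut, hard stop 0.45. One rigid piece: a plate with a brass shoe over the lane (x 20 to 66, out to y -24) and a press bar on the hinge's other side (+y); bar down, flap up. The 34 high pack top hits the shoe when shut, passes freely at 0.3 or more; resting on the pack it reads about 0.21. Spring: 3 N mid-bar starts it, 5 to 9 N hold it open (with friction; more near the hinge).
- bar_mid (a point): Middle of the top face of the orange press bar beside the lane: 230 mm along x (x -160 to 70), 36 wide, 4 thick, dark ribs. Shut, it slopes up away from the lane at 0.42 rad, this point at y 81, z 34. At joint 0.42 it is level, top at z 18, y 56 to 92. A fingertip can slide along its whole length while the other, about 80 mm away in y at the same height, runs in the lane.
- shoe (a point): Middle of the underside of the brass shoe, 35 mm along x, 14 wide, 18 tall. Shut: x 42.5 (front face x 25), y -13, z 24.
- pack: The blue battery pack with a white and red sleeve, 96 x 46 x 24 mm, about 0.18 kg, loose, lying in the lane in front of the flap. Origin: centre of its underside; x along its length, pointing to the back stop. Fully home its origin is at x 27 mm in the cradle's frame.
- pack_tail (a point): Centre of the pack's rear face (the end to push), 12 mm above the lane's floor.
- wheel: Bystander: model car wheel lying flat, black tyre 62 mm in diameter, 26 mm high. Origin: centre of its underside.
- tape: Bystander: yellow tape roll lying flat, 68 mm in diameter, 19 mm high. Origin: centre of its underside.
- bottle: Bystander: white bottle with an orange cap, 68 mm in diameter, 190 mm high. Origin: centre of its underside.
- mug: Bystander: red mug, 80 mm in diameter, 92 mm high. Origin: centre of its underside.
- driver: Bystander: hex driver lying down, about 180 mm long, 16 mm high. Origin: under it, near its middle.
- pliers: Bystander: red-handled long-nose pliers lying down, about 170 mm long, 12 mm high. Origin: under the pivot.
Not all that is in view belongs to the job. Several things have the shape of the pack; the one meant has the colours described above.

How it is judged:
By the outcome, as a careful person would: the job done as asked, in the order asked, and still so for the second after the job is handed in, with the robot touching nothing.
It also fails if it takes over 42 s, if anything falls off the work surface, if the arm or the gripper's body presses on something with over 40 N, if the wrist force passes 120 N, or if a joint passes its speed limit or range.

## Robot

A 6-joint arm with a two-finger parallel gripper is mounted at the origin on the work surface. World frame = base frame: x ahead of the robot, y to its left, z up, the work surface at z = 0. Lengths are in m, angles in rad, forces in N, time in s.
With the tool pointing down it reaches from about 0.325 to 0.925 m from the base axis. Payload 3.1 kg.
Tool frame: the origin (TCP) lies midway between the tips of the shut fingers; the grasp point (between the pads) lies 19 mm behind it; x points along the fingers, y is the direction in which the jaws open and shut, and the axes are right-handed (so a half turn about x gives the same grasp; the last joint's range is limited). The gripper opens to 85 mm and grips with 20 to 120 N. Pads are 22 mm wide; open, the fingers measure 114 mm over their backs; the gripper's body (76 mm by 85 mm) begins 54 mm behind the grasp point. The pads swing forward as they close: fully open they stand 13 mm farther back than shut.
Start: joints at [-1.442, 0.217, 1.613, -0, 1.311, -0.112], TCP at [0.149, -0.607, 0.192] pointing down, gripper open.
Joint ranges: [-2.75, 2.75], [-0.78, 2.1], [0.31, 2.55], [-1.13, 4.27], [0.13, 2.63], [-2.58, 2.58]. Speed limits (rad/s): [2.79, 2.79, 3.14, 3.14, 3.14, 3.14].

## Interface

Orientations are given as a unit quaternion [w, x, y, z].
In Python, from workcell import ctrl, viewer gives the robot as it stands.
- The arm moves only by the shell command python3 -m inch 'ROWS' [FORCE]. ROWS is JSON, a list that holds one entry, the list of rows, each a list of 7 numbers: the finger opening in cm, from 0 to 8.54, then the shift along the tool's x, y, z in cm, then the turn, a rotation vector about the tool's x, y, z in degrees. In form: [[[gripper, tx, ty, tz, wx, wy, wz], ...]]. A call has 1 to 12 rows; each row shifts and turns the commanded pose from where the row before left it, along the tool's axes as they then stand; what a row does not reach is not made up. A row lasts 1/8 s, in which the tool goes at most 62.5 mm and 10.7 degrees, less where a joint would pass 70% of its speed; a pose out of reach is approached as far as the arm can. A call is refused whole if a number of a shift passes 6.25 or a number of a turn 10.7, either way. A call with a gripper value outside its range is refused whole. The fingers move at their own pace and stop on an object; FORCE is the grip in N (left out, the last holds). Time passes only in rows, so rows that do not move let the fingers close. It gives the time, the measured TCP pose, the force and the opening at its end, in the units of the state.
- ctrl.read_state(): the state, without advancing time (a new reading comes with each control period).
- viewer.grab_frame(name): name is "scene" or "top" or "wrist"; returns the picture (400x640x3 uint8, red, green, blue); there is no depth.
- viewer.camera_model(name): a dict with "K" (3x3 intrinsics, pixels), "xyz" and "attitude" of the camera in the world. Camera axes: x right, y up, looking along -z (the intrinsics and any distortion apply to the point x, -y, -z); pixel columns grow to the right and rows downward; lengths in m; the calibration is good to about 2 mm. A picture is of the moment at which its call begins: read the wrist's pose just before it. camera_model takes no time and is no camera call; for the wrist camera it gives the pose at the moment of the call.
- ctrl.job_done(): hands the job in, once; it reports no verdict.
The state is a dict: "t": time; "q": joint angles; "joint_vel": joint speeds; "joint_torque": joint torques, N m; "tcp_pos": TCP position; "orientation": TCP orientation; "wrist_force": force on the tool from outside, world axes, zero at the start; "wrist_torque": the same for the moment, N m; "grip_width": finger opening in m.
Only numpy, scipy, OpenCV 4.12 (cv2) and the standard library are available. Lean on these libraries where they do the work, as an engineer would, in place of code of your own. Each camera call takes 0.05 s, during which the arm holds its last target.

## Working session

There is one attempt and no reset: what is moved stays moved. The work goes in short steps, Python scripts to look and compute and a shell command to move; the robot and the scene stay as the last step left them, time stands still between calls to the robot, and variables do not carry over. Pictures are saved under pics/ and viewed, and the job is handed in when it is done.

```bash
mkdir -p pics; ls; python3 - <<'E'
from workcell import ctrl, viewer
import cv2
for n in ("scene","top","wrist"):
    m=viewer.camera_model(n); print(n,m)
    f=viewer.grab_frame(n); cv2.imwrite(f"pics/{n}0.png",f[:,:,::-1])
print(ctrl.read_state())
E
```

```text
pics
scene {'K': array([[392.95154105,   0.        , 310.67954306],
       [  0.        , 392.95154105, 195.90814354],
       [  0.        ,   0.        ,   1.        ]]), 'xyz': array([ 1.21726056, -0.8298996 ,  0.81424622]), 'attitude': array([0.84805971, 0.42033756, 0.13824751, 0.29154535])}
top {'K': array([[406.96161154,   0.        , 323.58398071],
       [  0.        , 406.96161154, 197.33870187],
       [  0.        ,   0.        ,   1.        ]]), 'xyz': array([ 0.44812723, -0.01277863,  1.11576487]), 'attitude': array([ 0.70814449,  0.05325682, -0.05350558, -0.70202011])}
wrist {'K': array([[350.56190016,   0.        , 315.64250748],
       [  0.        , 350.56190016, 201.85833535],
       [  0.        ,   0.        ,   1.        ]]), 'xyz': array([ 0.23121397, -0.58601499,  0.37238666]), 'attitude': array([ 0.77607838, -0.13060678,  0.10331397, -0.60825195])}
{'t': 0.15, 'q': array([-1.44219334e+00,  2.17602888e-01,  1.61459019e+00, -5.22118275e-06,
        1.31130604e+00, -1.12197311e-01]), 'joint_vel': array([ 5.05424114e-04, -2.28487801e-03, -3.24483038e-03, -9.02517382e-05,
       -1.29095286e-03, -2.26997862e-03]), 'joint_torque': array([-4.25905291e-04, -3.97455132e+01, -3.04414880e+01, -1.65059346e-04,
        5.84463822e-03, -6.23931243e-06]), 'tcp_pos': array([ 0.14897974, -0.60625289,  0.19054179]), 'orientation': array([-0.08425665, -0.7019801 , -0.08560466,  0.70199473]), 'wrist_force': array([ 0.59825023, -0.35308116,  0.14328216]), 'wrist_torque': array([ 0.04474724,  0.00387656, -0.04608058]), 'grip_width': 0.0851498358050167}
```

View pics/scene0.png

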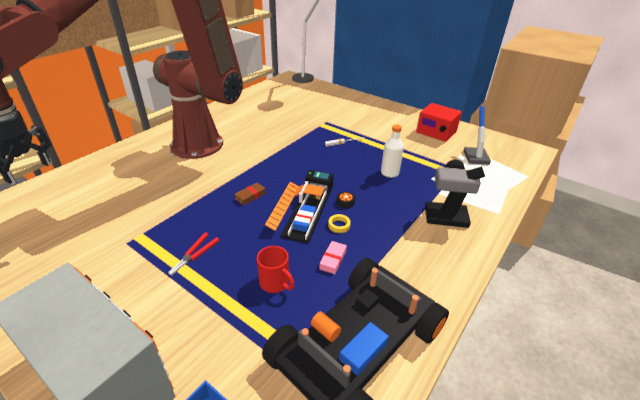

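View pics/top0.png

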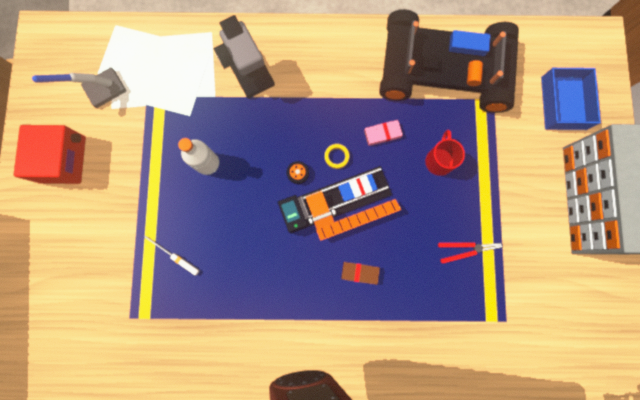

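View pics/wrist0.png

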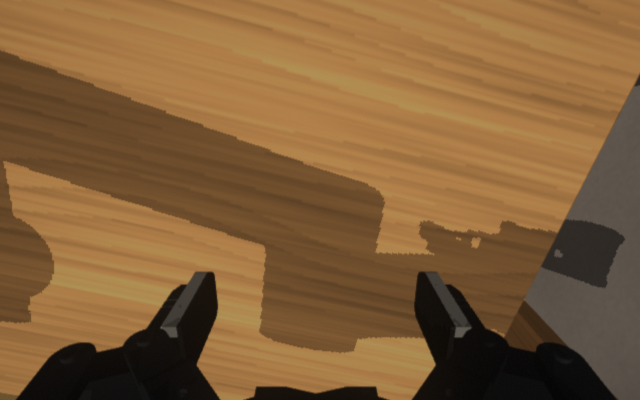

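```bash
cat > h.py <<'E'
import numpy as np, cv2
from scipy.spatial.transform import Rotation as R
from workcell import ctrl, viewer
def rot(q): return R.from_quat([q[1],q[2],q[3],q[0]]).as_matrix()
def ray(m,u,v):
    K=m["K"]; d=np.array([(u-K[0,2])/K[0,0],-(v-K[1,2])/K[1,1],-1.0]); return np.array(m["xyz"]),rot(m["attitude"])@d
def plane(m,u,v,z):
    o,d=ray(m,u,v); return o+d*(z-o[2])/d[2]
def proj(m,p):
    c=rot(m["attitude"]).T@(np.asarray(p)-m["xyz"]); K=m["K"]
    return np.array([K[0,0]*c[0]/-c[2]+K[0,2], K[1,1]*-c[1]/-c[2]+K[1,2]])
E
python3 - <<'E'
from h import *
m=viewer.camera_model("top")
for uv,z in [((386,181),.017),((290,215),.056),((360,187),.034)]: print(plane(m,*uv,z))
f=cv2.imread("pics/top0.png")[150:260,260:420]; cv2.imwrite("pics/top0z.png",cv2.resize(f,None,fx=5,fy=5,interpolation=cv2.INTER_CUBIC))
E
```

```text
[ 0.6623806  -0.18358115  0.017     ]
[0.56200505 0.07501637 0.056     ]
[ 0.64196046 -0.11050478  0.034     ]
```

View pics/top0z.png

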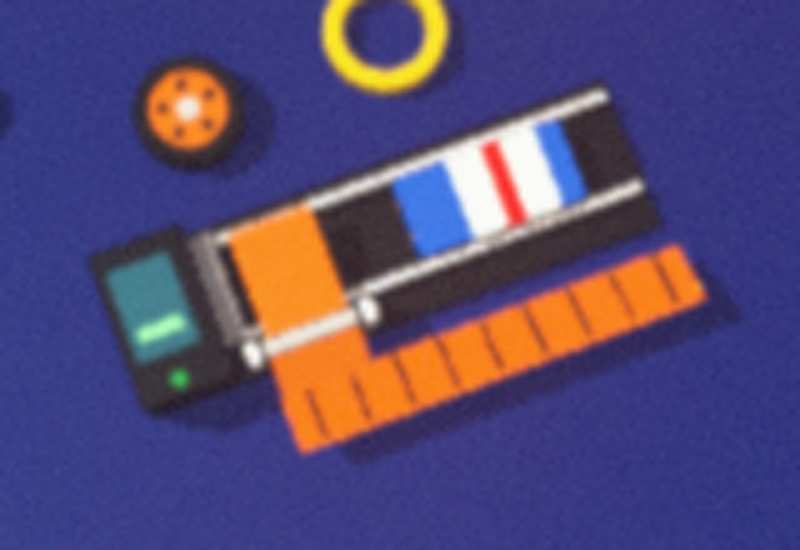

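```bash
cat > fit.py <<'E'
from h import *
def fit(m,pts):
    A=[];B=[]
    for (u,v),(x,y,z) in pts:
        A.append([x/1e3,y/1e3]);B.append(plane(m,u,v,z/1e3)[:2])
    A=np.array(A);B=np.array(B);ca=A.mean(0);cb=B.mean(0)
    H=(A-ca).T@(B-cb); th=np.arctan2(H[0,1]-H[1,0],H[0,0]+H[1,1])
    Rm=np.array([[np.cos(th),-np.sin(th)],[np.sin(th),np.cos(th)]])
    t=cb-Rm@ca; res=(B-(A@Rm.T+t))*1e3
    return th,t,Rm,res
E
python3 - <<'E'
from fit import *
m=viewer.camera_model("top")
P=[((605,95),(-155,-27,24)),((641,185),(-155,27,24)),((369,311),(10,40,47)),((253,354),(75.5,40,47)),((708,298),(-160,97.4,41.3)),((304,453),(70,97.4,41.3)),((152,410),(140,50,56)),((92,260),(140,-38,56)),((180,228),(87,-38,56))]
c=lambda u,v:((u+.5)/5-.5+260,(v+.5)/5-.5+150)
th,t,Rm,res=fit(m,[(c(*a),b) for a,b in P]); print(th,t);print(res.round(1))
# pack top corners z34
for a in [(393,182),(420,257),(558,120),(586,196)]:
    p=plane(m,*c(*a),.034)[:2]; print("pack",(Rm.T@(p-t)*1e3).round(1))
s=ctrl.read_state(); print("tool axes (cols)\n",rot(s["orientation"]).round(3))
mw=viewer.camera_model("wrist"); T=rot(s["orientation"]); print("cam in tool",T.T@(mw["xyz"]-s["tcp_pos"]), "look",T.T@rot(mw["attitude"])@[0,0,-1])
E
```

```text
1.9481824230811404 [ 0.61366905 -0.03448207]
[[-0.4  0.4]
 [-0.2  1.4]
 [-0.3  1.2]
 [ 0.5  1.3]
 [-0.4 -0. ]
 [ 0.4  0.2]
 [ 3.  -3.1]
 [-0.3 -2.4]
 [-2.4  1. ]]
pack [-27.2 -22. ]
pack [-25.8  21.3]
pack [-123.2  -21.6]
pack [-121.5   22.6]
tool axes (cols)
 [[-0.     0.238 -0.971]
 [ 0.002 -0.971 -0.238]
 [-1.    -0.002 -0.   ]]
cam in tool [-0.18198806 -0.00032342 -0.08471844] look [9.44457360e-01 7.53265406e-04 3.28633121e-01]
```

```bash
python3 -m inch '[[[6.5,0,-2.47,-4.73,0,0,0],[6.5,0,-2.47,-4.73,0,0,0],[6.5,0,-2.47,-4.73,0,0,0],[6.5,0,-2.47,-4.73,0,0,0],[6.5,0,-2.47,-4.73,0,0,0],[6.5,0,-2.47,-4.73,0,0,0],[6.5,0,-2.47,-4.73,0,0,0],[6.5,0,-2.47,-4.73,0,0,0],[6.5,0,-2.47,-4.73,0,0,0],[6.5,0,-2.47,-4.73,0,0,0],[6.5,0,-2.47,-4.73,0,0,0],[6.5,0,-2.47,-4.73,0,0,0]]]' 30
python3 -m inch '[[[6.5,0,0,0,-9.8,0,0],[6.5,0,0,0,-9.8,0,0],[6.5,0,0,0,-9.8,0,0],[6.5,0,0,0,-9.8,0,0],[6.5,0,0,0,-9.8,0,0],[6.5,0,0,0,-9.8,0,0],[6.5,0,0,0,-9.8,0,0],[6.5,0,0,0,-9.8,0,0],[6.5,0,0,0,-9.8,0,0],[6.5,0,0,0,-9.6,0,0],[6.5,0,0,0,0,0,0]]]'
cat > where.py <<'E'
from h import *
# cradle pose
TH=1.9482; T0=np.array([0.6137,-0.0345])
import os,json
if os.path.exists("cr.json"): TH,*t=json.load(open("cr.json")); T0=np.array(t)
RM=np.array([[np.cos(TH),-np.sin(TH)],[np.sin(TH),np.cos(TH)]])
def w():
    s=ctrl.read_state(); p=s["tcp_pos"]; A=rot(s["orientation"])
    print("t",round(s["t"],2),"cradle mm",(RM.T@(p[:2]-T0)*1e3).round(1),"z",round(p[2]*1e3,1),"grip",round(s["grip_width"]*1e3,1),
      "F cradle",(RM.T@s["wrist_force"][:2]).round(1),s["wrist_force"][2].round(1))
    Y=-RM[:,1]; print("yaw err deg",np.degrees(np.arctan2(Y[0]*A[1,1]-Y[1]*A[0,1],Y@A[:2,1])).round(2),"down",A[:,0].round(4),"q6",s["q"][5].round(2))
if __name__=="__main__": w()
E
python3 where.py
python3 - <<'E'
from h import *
for n in ("wrist","scene"):
    cv2.imwrite(f"pics/{n}1.png",viewer.grab_frame(n)[:,:,::-1])
E
```

```text
t: 1.65
tcp_pos: [0.6306, -0.1824, 0.1912]
orientation: [-0.085, -0.702, -0.085, 0.702]
wrist_force: [-0.6, -0.4, 0.3]
grip_width: 0.0647
t: 3.02
tcp_pos: [0.6293, -0.1836, 0.191]
orientation: [0.584, 0.398, 0.585, -0.398]
wrist_force: [-0.0, -0.1, -1.0]
grip_width: 0.065
t 3.02 cradle mm [-144.4   40.5] z 191.0 grip 65.0 F cradle [-0.1  0.1] -1.0
yaw err deg -0.14 down [-9.e-04  3.e-04 -1.e+00] q6 -0.77
```

View pics/wrist1.png

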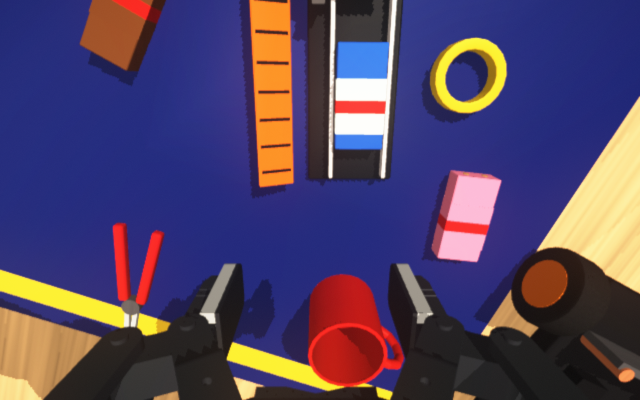

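```bash
python3 - <<'E'
from where import *
s=ctrl.read_state(); m=viewer.camera_model("wrist"); A=rot(s["orientation"])
f=viewer.grab_frame("wrist")[:,:,::-1]; cv2.imwrite("pics/w2.png",cv2.resize(f[240:360,170:460],None,fx=2.7,fy=2.7,interpolation=cv2.INTER_CUBIC))
for uv in [(243,265),(390,265),(215,265),(418,265),(205,318),(430,318)]:
    o,d=ray(m,*uv); p=o+d*.155; print(uv,(A.T@(p-s["tcp_pos"])*1e3).round(1))
for uv in [(250,0),(295,184),(260,187)]: pass
# cradle fit from wrist: wall ends tops, bar rear corners, pack corners
P=[((330,179),(-155,-0,24))]
for uv,z in [((332,178),24),((383,178),24),((260,187),41.3),((295,183),26.7),((335,150),34),((383,150),34),((337,42),34),((388,42),34)]:
    p=plane(m,*uv,z/1e3)[:2]; print(uv,(RM.T@(p-T0)*1e3).round(1))
E
```

```text
(243, 265) [-44.8 -32.1  -7.7]
(390, 265) [-44.8  32.9  -7.7]
(215, 265) [-44.8 -44.5  -7.7]
(418, 265) [-44.8  45.2  -7.7]
(205, 318) [-52.5 -48.9  14.4]
(430, 318) [-52.5  50.6  14.4]
(332, 178) [-154.9   23.8]
(383, 178) [-155.1  -28.8]
(260, 187) [-159.2   95.6]
(295, 183) [-159.4   61.9]
(335, 150) [-124.    21.7]
(383, 150) [-124.1  -25.1]
(337, 42) [-27.8  21.4]
(388, 42) [-27.9 -23.7]
```

View pics/w2.png

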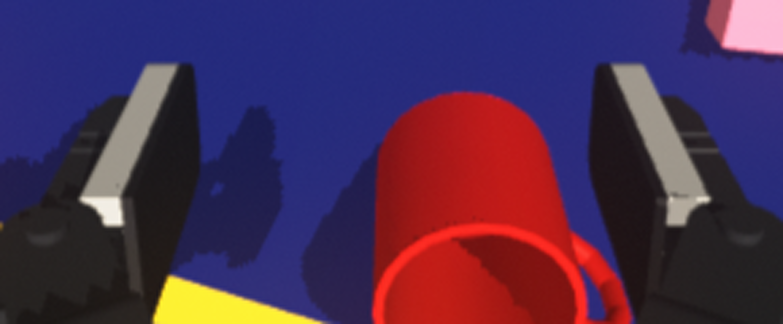

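View pics/scene1.png

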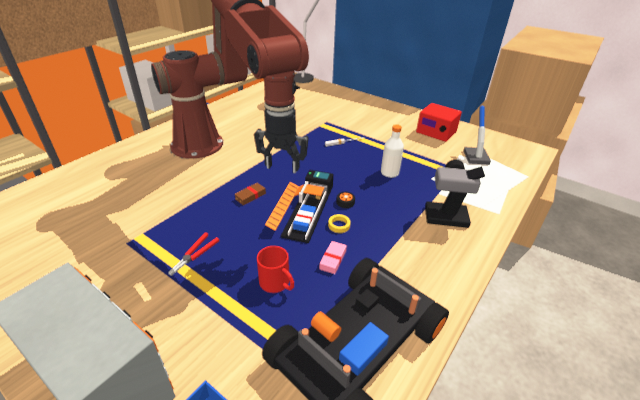

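```bash
python3 - <<'E'
from where import *
s=ctrl.read_state(); m=viewer.camera_model("wrist"); A=rot(s["orientation"])
print((A.T@(m["xyz"]-s["tcp_pos"])*1e3).round(1))
for p in [(-5,-32.5,-11),(-25,-32.5,-11),(-45,-32.5,-11),(-5,-32.5,11),(-5,-47,-11),(-40,-47,-11)]:
    print(p,proj(m,s["tcp_pos"]+A@np.array(p)/1e3).round(1))
E
```

```text
[-182.     0.   -85.1]
(-5, -32.5, -11) [256.3 223.3]
(-25, -32.5, -11) [249.8 239. ]
(-45, -32.5, -11) [241.6 258.6]
(-5, -32.5, 11) [258.4 259.2]
(-5, -47, -11) [229.7 223.3]
(-40, -47, -11) [211.8 253.2]
```

```bash
python3 - <<'E'
from where import *
s=ctrl.read_state(); A=rot(s["orientation"])
for n in ("scene",):
    m=viewer.camera_model(n); f=viewer.grab_frame(n)[:,:,::-1]
    x0,y0=240,100
    g=cv2.resize(f[y0:y0+90,x0:x0+90],None,fx=6.6,fy=6.6,interpolation=cv2.INTER_CUBIC)
    for p,c in [((0,0,0),(0,255,255)),((-5,-32.5,-11),(0,255,0)),((-5,32.5,-11),(0,255,0)),((-5,-32.5,11),(255,0,255)),((-5,32.5,11),(255,0,255)),((-45,32.5,-11),(255,255,255)),((-45,-32.5,-11),(255,255,255))]:
        q=proj(m,s["tcp_pos"]+A@np.array(p)/1e3); print(p,q)
        cv2.circle(g,tuple(int(v) for v in (q-[x0,y0])*6.6+3.3),4,c,-1)
    cv2.imwrite("pics/s3.png",g)
E
```

```text
(0, 0, 0) [282.25589589 182.6688098 ]
(-5, -32.5, -11) [272.37478806 176.95377006]
(-5, 32.5, -11) [294.8452854  180.95824421]
(-5, -32.5, 11) [269.5102444  181.38136199]
(-5, 32.5, 11) [292.30196255 185.50861032]
(-45, 32.5, -11) [294.6389194  168.66054645]
(-45, -32.5, -11) [271.65373496 164.72606958]
```

View pics/s3.png

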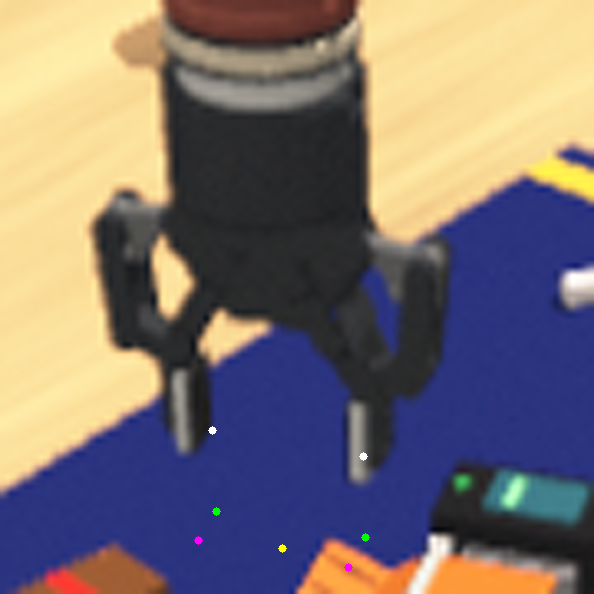

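```bash
python3 -m inch '[[[6.5,4.5,0,0,0,0,0],[6.5,4.5,0,0,0,0,0],[6.5,4.5,0,0,0,0,0],[6.5,0,0,0,0,0,0]]]'
python3 where.py; python3 - <<'E'
from where import *
s=ctrl.read_state(); A=rot(s["orientation"])
m=viewer.camera_model("wrist"); cv2.imwrite("pics/w4.png",viewer.grab_frame("wrist")[:,:,::-1])
m=viewer.camera_model("scene"); f=viewer.grab_frame("scene")[:,:,::-1]
x0,y0=230,140
g=cv2.resize(f[y0:y0+110,x0:x0+120],None,fx=5,fy=5,interpolation=cv2.INTER_CUBIC)
for p,c in [((0,0,0),(0,255,255)),((-5,-38,11),(255,0,255)),((-5,38,11),(255,0,255)),((-45,38,11),(255,255,255)),((-45,-38,11),(255,255,255))]:
    q=proj(m,s["tcp_pos"]+A@np.array(p)/1e3)
    cv2.circle(g,tuple(int(v) for v in (q-[x0,y0])*5+2.5),3,c,-1)
cv2.imwrite("pics/s4.png",g)
E
```

```text
t: 3.72
tcp_pos: [0.6251, -0.1819, 0.0514]
orientation: [0.581, 0.397, 0.588, -0.399]
wrist_force: [-0.2, -0.1, -0.1]
grip_width: 0.0649
t 3.73 cradle mm [-141.3   43.7] z 51.4 grip 64.9 F cradle [-0.   0.3] -0.1
yaw err deg -0.08 down [-0.0102  0.0042 -0.9999] q6 -0.77
```

View pics/s4.png

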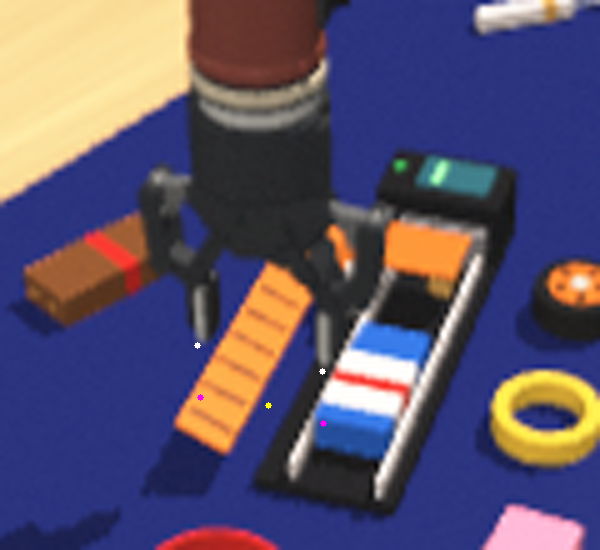

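View pics/w4.png

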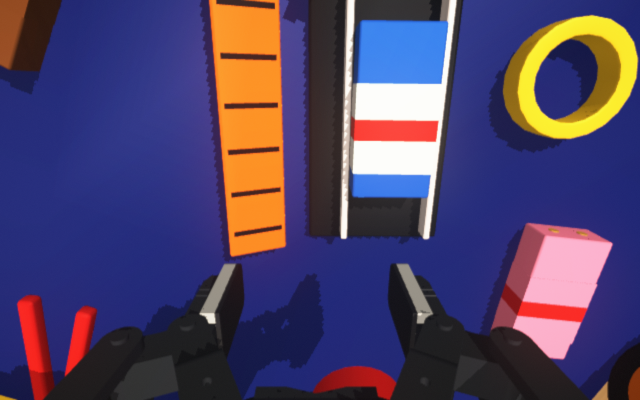

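```bash
python3 where.py; python3 -m inch '[[[6.5,0,0,0,0,0,0],[6.5,0,0,0,0,0,0]]]'; python3 where.py
```

```text
t 3.83 cradle mm [-145.    39.8] z 57.4 grip 65.0 F cradle [-0.1  0.2] -0.1
yaw err deg -0.06 down [ 5.e-04 -2.e-04 -1.e+00] q6 -0.77
t: 4.08
tcp_pos: [0.6316, -0.1845, 0.0594]
orientation: [0.586, 0.398, 0.583, -0.397]
wrist_force: [-0.1, -1.3, -0.3]
grip_width: 0.0651
t 4.08 cradle mm [-146.1   38.7] z 59.4 grip 65.1 F cradle [-1.1  0.5] -0.3
yaw err deg -0.03 down [ 0.0043 -0.0018 -1.    ] q6 -0.77
```

```bash
python3 -m inch '[[[6.5,0.6,0,0,0,0,0],[6.5,0.6,0,0,0,0,0],[6.5,0.6,0,0,0,0,0],[6.5,0.6,0,0,0,0,0],[6.5,0,0,0,0,0,0]]]'
python3 where.py; python3 - <<'E'
from where import *
cv2.imwrite("pics/w5.png",viewer.grab_frame("wrist")[:,:,::-1])
f=viewer.grab_frame("scene")[:,:,::-1]
x0,y0=230,140
cv2.imwrite("pics/s5.png",cv2.resize(f[y0:y0+110,x0:x0+120],None,fx=5,fy=5,interpolation=cv2.INTER_CUBIC))
E
```

```text
t: 4.7
tcp_pos: [0.6288, -0.1834, 0.0314]
orientation: [0.584, 0.397, 0.586, -0.398]
wrist_force: [0.5, -0.8, 0.1]
grip_width: 0.0648
t 4.7 cradle mm [-144.    40.9] z 31.4 grip 64.8 F cradle [-0.9 -0.1] 0.1
yaw err deg -0.03 down [-1.9e-03  8.0e-04 -1.0e+00] q6 -0.77
```

View pics/s5.png

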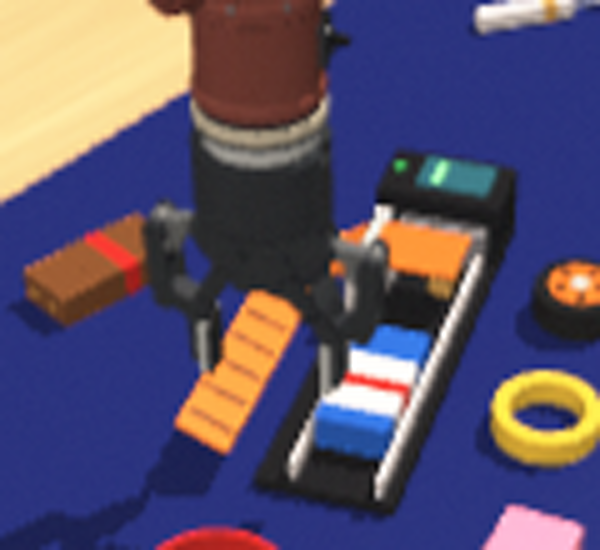

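View pics/w5.png

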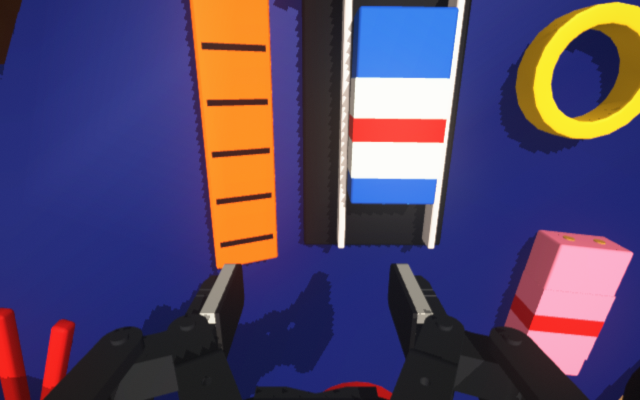

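```bash
python3 -m inch '[[[6.5,0.5,0,0,0,0,0],[6.5,0.5,0,0,0,0,0],[6.5,0.5,0,0,0,0,0],[6.5,0.5,0,0,0,0,0],[6.5,0.4,0,0,0,0,0],[6.5,0.2,0,0,0,0,0],[6.5,0,0,0,0,0,0]]]'
python3 where.py; python3 - <<'E'
from where import *
cv2.imwrite("pics/w6.png",viewer.grab_frame("wrist")[:,:,::-1])
f=viewer.grab_frame("scene")[:,:,::-1]
x0,y0=230,140
cv2.imwrite("pics/s6.png",cv2.resize(f[y0:y0+110,x0:x0+120],None,fx=5,fy=5,interpolation=cv2.INTER_CUBIC))
E
```

```text
t: 5.68
tcp_pos: [0.6295, -0.1837, 0.0064]
orientation: [0.585, 0.397, 0.585, -0.397]
wrist_force: [-0.8, -0.0, -0.1]
grip_width: 0.0651
t 5.67 cradle mm [-144.5   40.3] z 6.4 grip 65.1 F cradle [0.2 0.7] -0.1
yaw err deg -0.03 down [-3.e-04  1.e-04 -1.e+00] q6 -0.77
```

View pics/s6.png

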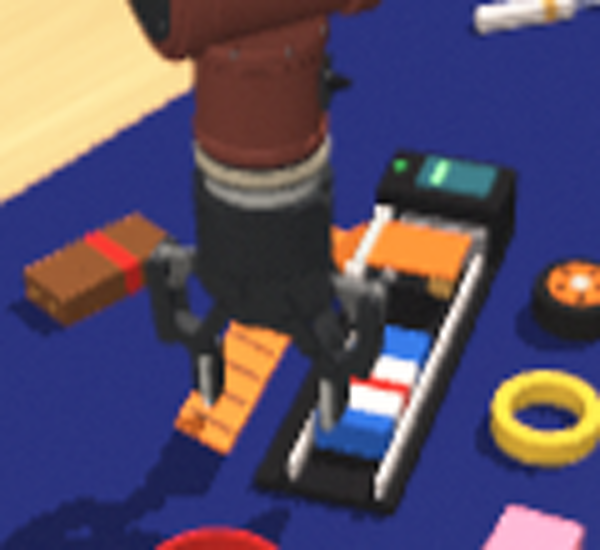

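View pics/w6.png

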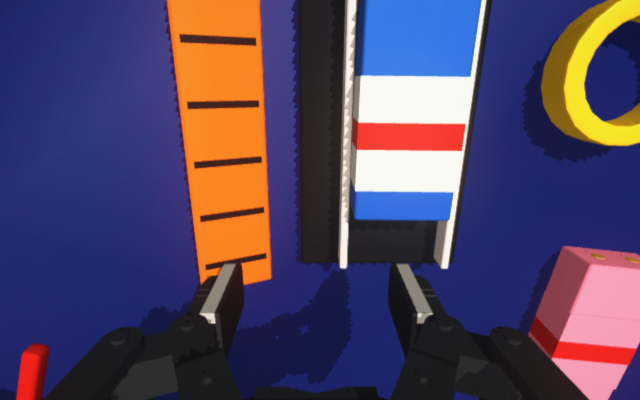

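```bash
for i in 1; do python3 -m inch '[[[6.5,0.4,0,0,0,0,0],[6.5,0.4,0,0,0,0,0],[6.5,0.4,0,0,0,0,0],[6.5,0.4,0,0,0,0,0],[6.5,0.2,0,0,0,0,0],[6.5,0,0,0,0,0,0]]]'; done
python3 where.py
python3 -m inch '[[[6.5,0.2,0,0,0,0,0],[6.5,0.2,0,0,0,0,0],[6.5,0,0,0,0,0,0]]]'; python3 where.py; python3 - <<'E'
from where import *
cv2.imwrite("pics/w7.png",viewer.grab_frame("wrist")[:,:,::-1])
f=viewer.grab_frame("scene")[:,:,::-1]
x0,y0=230,140
cv2.imwrite("pics/s7.png",cv2.resize(f[y0:y0+110,x0:x0+120],None,fx=5,fy=5,interpolation=cv2.INTER_CUBIC))
E
```

```text
t: 6.52
tcp_pos: [0.6295, -0.1837, -0.0116]
orientation: [0.585, 0.397, 0.585, -0.397]
wrist_force: [-0.5, 0.0, 0.9]
grip_width: 0.0649
t 6.53 cradle mm [-144.5   40.3] z -11.6 grip 64.9 F cradle [0.2 0.4] 0.9
yaw err deg -0.02 down [-3.e-04  1.e-04 -1.e+00] q6 -0.77
t: 6.9
tcp_pos: [0.6304, -0.1838, -0.0148]
orientation: [0.585, 0.398, 0.584, -0.397]
wrist_force: [0.7, 0.9, 3.3]
grip_width: 0.0654
t 6.9 cradle mm [-144.9   39.5] z -14.8 grip 65.4 F cradle [ 0.6 -1. ] 3.3
yaw err deg -0.03 down [ 1.5e-03 -2.0e-04 -1.0e+00] q6 -0.77
```

View pics/s7.png

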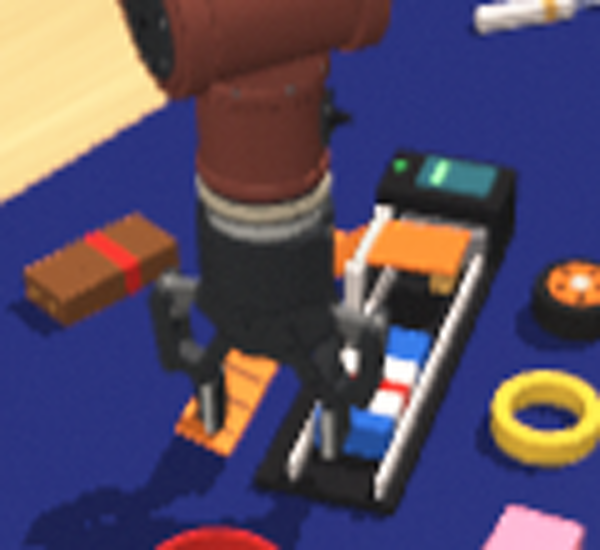

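View pics/w7.png

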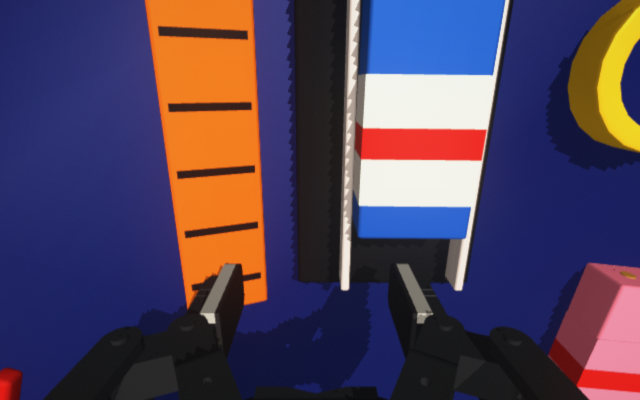

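```bash
python3 -m inch '[[[6.5,0.3,0,0,0,0,0],[6.5,0.3,0,0,0,0,0],[6.5,0.3,0,0,0,0,0],[6.5,0.3,0,0,0,0,0],[6.5,0.1,0,0,0,0,0],[6.5,0,0,0,0,0,0],[6.5,0,0,0,0,0,0]]]'
python3 where.py; python3 - <<'E'
from where import *
cv2.imwrite("pics/w8.png",viewer.grab_frame("wrist")[:,:,::-1])
f=viewer.grab_frame("scene")[:,:,::-1]
x0,y0=230,140
cv2.imwrite("pics/s8.png",cv2.resize(f[y0:y0+110,x0:x0+120],None,fx=5,fy=5,interpolation=cv2.INTER_CUBIC))
E
```

```text
t: 7.88
tcp_pos: [0.6338, -0.1834, -0.0258]
orientation: [0.587, 0.399, 0.582, -0.396]
wrist_force: [5.8, 5.5, 7.7]
grip_width: 0.065
t 7.88 cradle mm [-145.8   36.1] z -25.8 grip 65.0 F cradle [ 2.9 -7.4] 7.7
yaw err deg -0.06 down [ 7.9e-03 -2.0e-04 -1.0e+00] q6 -0.77
```

View pics/s8.png

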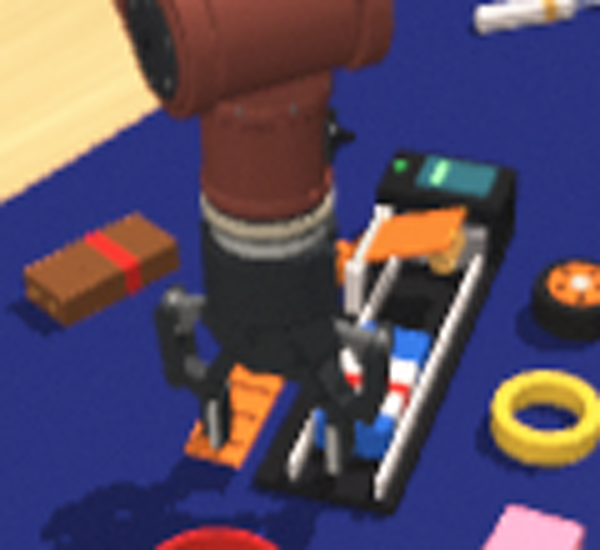

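View pics/w8.png

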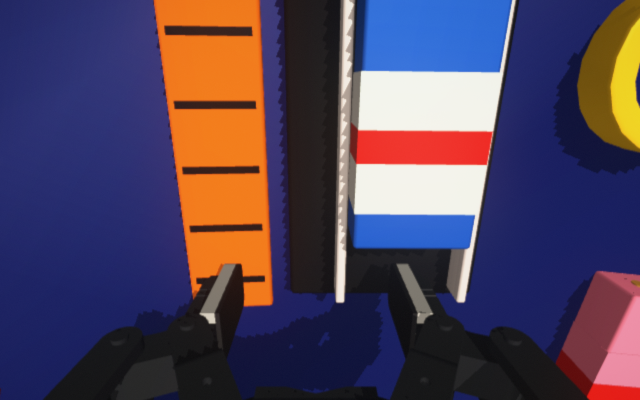

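```bash
cat > th.py <<'E'
from where import *
def barpt(x,s,th):
    a=-np.arctan2(8,41)-th; r=np.hypot(41,8); y=40+r*np.cos(a)+s*np.cos(.42-th); z=42+r*np.sin(a)+s*np.sin(.42-th)
    return np.r_[T0+RM@np.array([x,y])/1e3,z/1e3]
if __name__=="__main__":
    m=viewer.camera_model("wrist"); ms=viewer.camera_model("scene")
    for th in (0,.2,.25,.3,.35,.4,.45):
        print(th,"in",proj(m,barpt(-160,-18,th)).round(),"out",proj(m,barpt(-160,18,th)).round(),
         "scene",((proj(ms,barpt(-160,-18,th))-[230,140])*5+2.5).round(),((proj(ms,barpt(-160,18,th))-[230,140])*5+2.5).round())
E
python3 th.py
```

```text
0 in [252. 318.] out [164. 342.] scene [226. 450.] [172. 421.]
0.2 in [262. 312.] out [178. 323.] scene [232. 457.] [175. 436.]
0.25 in [264. 310.] out [182. 319.] scene [233. 458.] [177. 439.]
0.3 in [267. 309.] out [186. 315.] scene [235. 460.] [178. 443.]
0.35 in [270. 308.] out [190. 311.] scene [237. 462.] [180. 447.]
0.4 in [272. 306.] out [194. 308.] scene [239. 463.] [182. 450.]
0.45 in [275. 305.] out [199. 304.] scene [241. 464.] [184. 454.]
```

```bash
python3 -m inch '[[[6.5,0,0.1,0,0,0,0],[6.5,0,0.1,-0.3,0,0,0],[6.5,0,0,-0.6,0,0,0],[6.5,0,0,-0.8,0,0,0],[6.5,0,0,-0.8,0,0,0],[6.5,0,0,-0.8,0,0,0],[6.5,0,0,-0.6,0,0,0],[6.5,0,0,-0.3,0,0,0],[6.5,0,0,0,0,0,0]]]'
python3 where.py; python3 th.py; python3 - <<'E'
from where import *
cv2.imwrite("pics/w9.png",viewer.grab_frame("wrist")[:,:,::-1])
E
```

```text
t: 9.1
tcp_pos: [0.6162, -0.1448, -0.0279]
orientation: [0.586, 0.397, 0.584, -0.398]
wrist_force: [2.2, -3.3, 5.4]
grip_width: 0.0649
t 9.1 cradle mm [-103.4   38.3] z -27.9 grip 64.9 F cradle [-3.9 -0.8] 5.4
yaw err deg -0.0 down [ 9.0e-04 -1.8e-03 -1.0e+00] q6 -0.72
0 in [261. 395.] out [180. 423.] scene [226. 450.] [172. 421.]
0.2 in [269. 387.] out [192. 401.] scene [232. 457.] [175. 436.]
0.25 in [272. 385.] out [195. 396.] scene [233. 458.] [177. 439.]
0.3 in [274. 383.] out [199. 391.] scene [235. 460.] [178. 443.]
0.35 in [276. 382.] out [203. 386.] scene [237. 462.] [180. 447.]
0.4 in [279. 381.] out [206. 382.] scene [239. 463.] [182. 450.]
0.45 in [282. 379.] out [210. 377.] scene [241. 464.] [184. 454.]
```

View pics/w9.png

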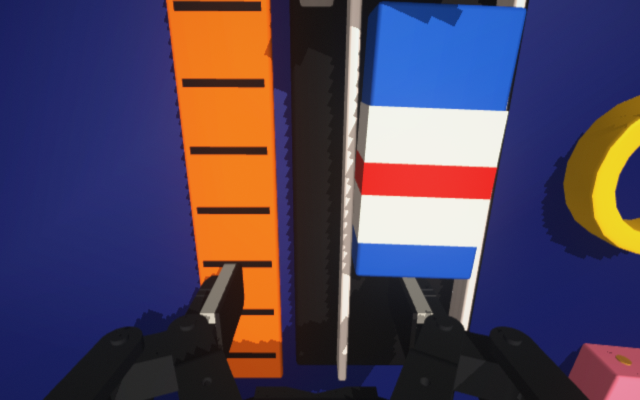

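```bash
python3 -m inch '[[[6.5,0,0,-0.4,0,0,0],[6.5,0,0,-0.8,0,0,0],[6.5,0,0,-0.8,0,0,0],[6.5,0,0,-0.8,0,0,0],[6.5,0,0,-0.8,0,0,0],[6.5,0,0,-0.8,0,0,0],[6.5,0,0,-0.6,0,0,0],[6.5,0,0,-0.3,0,0,0],[6.5,0,0,0,0,0,0]]]'
python3 where.py; python3 - <<'E'
from where import *
m=viewer.camera_model("wrist")
cv2.imwrite("pics/w10.png",viewer.grab_frame("wrist")[:,:,::-1])
f=viewer.grab_frame("scene")[:,:,::-1]
x0,y0=230,140
cv2.imwrite("pics/s10.png",cv2.resize(f[y0:y0+110,x0:x0+120],None,fx=5,fy=5,interpolation=cv2.INTER_CUBIC))
E
```

```text
t: 10.28
tcp_pos: [0.5964, -0.0951, -0.0281]
orientation: [0.585, 0.397, 0.585, -0.398]
wrist_force: [1.3, -3.6, 5.9]
grip_width: 0.0648
t 10.28 cradle mm [-50.   38.4] z -28.1 grip 64.8 F cradle [-3.8  0.2] 5.9
yaw err deg -0.0 down [ 3.0e-04 -1.2e-03 -1.0e+00] q6 -0.65
```

View pics/w10.png

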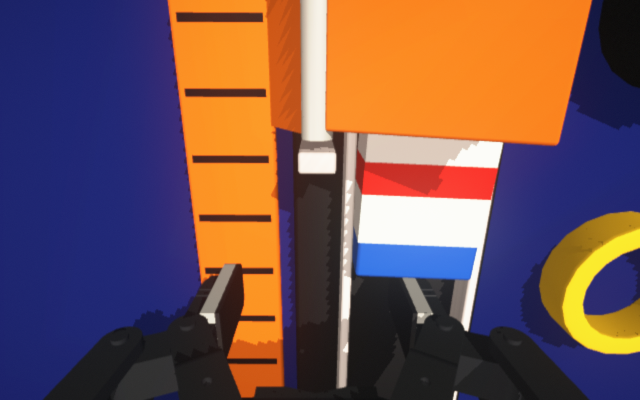

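View pics/s10.png

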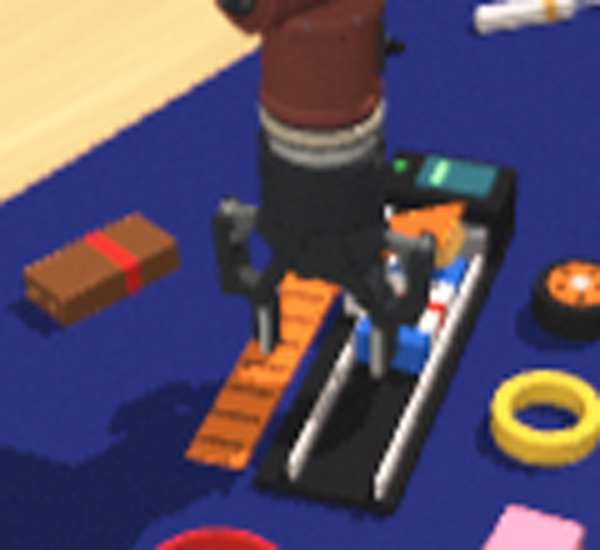

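```bash
python3 - <<'E'
from where import *
m=viewer.camera_model("wrist")
for uv in [(357,276),(470,278)]: print((RM.T@(plane(m,*uv,.034)[:2]-T0)*1e3).round(1))
E
python3 where.py
```

```text
[-37.2  22.3]
[-38.1 -22. ]
t 10.38 cradle mm [-50.   38.4] z -28.1 grip 65.0 F cradle [-3.  -0.1] 6.5
yaw err deg -0.0 down [ 3.0e-04 -1.1e-03 -1.0e+00] q6 -0.65
```

```bash
python3 -m inch '[[[6.5,0,0,-0.4,0,0,0],[6.5,0,0,-0.5,0,0,0],[6.5,0,0,-0.4,0,0,0],[6.5,0,0,-0.2,0,0,0],[6.5,0,0,0,0,0,0]]]'; python3 where.py
python3 -m inch '[[[6.5,0,0,-0.2,0,0,0],[6.5,0,0,-0.2,0,0,0],[6.5,0,0,0,0,0,0]]]'; python3 where.py
```

```text
t: 11.0
tcp_pos: [0.5908, -0.0811, -0.0282]
orientation: [0.585, 0.397, 0.585, -0.398]
wrist_force: [2.6, -3.6, 5.9]
grip_width: 0.065
t 11.0 cradle mm [-34.9  38.5] z -28.2 grip 65.0 F cradle [-4.3 -1.1] 5.9
yaw err deg -0.01 down [ 1.0e-04 -1.1e-03 -1.0e+00] q6 -0.63
t: 11.38
tcp_pos: [0.5901, -0.0788, -0.0282]
orientation: [0.586, 0.397, 0.584, -0.398]
wrist_force: [3.2, -7.0, 3.5]
grip_width: 0.0648
t 11.38 cradle mm [-32.4  38.3] z -28.2 grip 64.8 F cradle [-7.7 -0.4] 3.5
yaw err deg -0.06 down [ 0.0018 -0.003  -1.    ] q6 -0.62
```

```bash
python3 -m inch '[[[6.5,0,0,-0.2,0,0,0],[6.5,0.05,0,-0.2,0,0,0],[6.5,0,0,0,0,0,0],[6.5,0,0,0,0,0,0]]]'; python3 where.py
python3 - <<'E'
from where import *
m=viewer.camera_model("wrist")
cv2.imwrite("pics/w11.png",viewer.grab_frame("wrist")[:,:,::-1])
for uv in [(357,276),(470,278)]: print((RM.T@(plane(m,*uv,.034)[:2]-T0)*1e3).round(1))
f=viewer.grab_frame("scene")[:,:,::-1]
x0,y0=230,140
cv2.imwrite("pics/s11.png",cv2.resize(f[y0:y0+110,x0:x0+120],None,fx=5,fy=5,interpolation=cv2.INTER_CUBIC))
E
```

```text
t: 11.88
tcp_pos: [0.5917, -0.0779, -0.0275]
orientation: [0.588, 0.398, 0.581, -0.398]
wrist_force: [6.3, -13.6, 1.9]
grip_width: 0.0652
t 11.88 cradle mm [-32.3  36.4] z -27.5 grip 65.2 F cradle [-14.9  -0.8] 1.9
yaw err deg -0.12 down [ 0.0082 -0.0071 -0.9999] q6 -0.62
[-19.5  20.5]
[-20.6 -24.2]
```

View pics/w11.png

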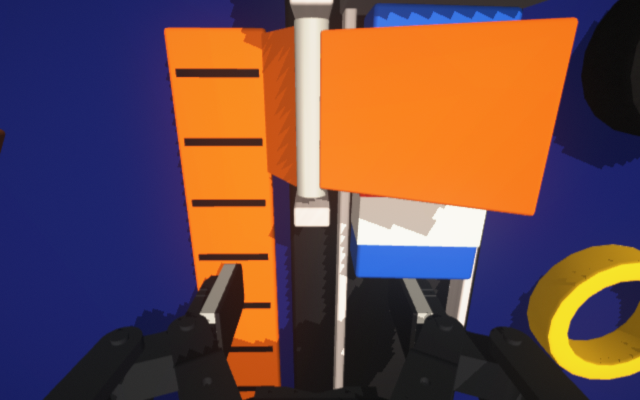

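View pics/s11.png

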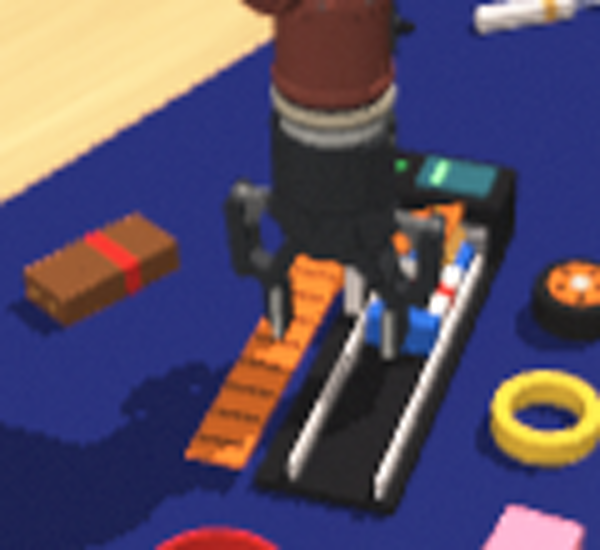

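```bash
python3 -m inch '[[[6.5,0,0,0.2,0,0,0],[6.5,0,0,0.3,0,0,0],[6.5,0,0,0.3,0,0,0],[6.5,0,0,0.4,0,0,0],[6.5,0,0,0.3,0,0,0],[6.5,0,0,0,0,0,0],[6.5,0,0,0,0,0,0]]]'; python3 where.py
python3 - <<'E'
from where import *
m=viewer.camera_model("wrist")
cv2.imwrite("pics/w12.png",viewer.grab_frame("wrist")[:,:,::-1])
E
```

```text
t: 12.85
tcp_pos: [0.5912, -0.0838, -0.0293]
orientation: [0.582, 0.399, 0.587, -0.397]
wrist_force: [-0.8, 5.6, 8.5]
grip_width: 0.0649
t 12.85 cradle mm [-37.6  39.1] z -29.3 grip 64.9 F cradle [ 5.5 -1.3] 8.5
yaw err deg -0.13 down [-0.0049  0.0054 -1.    ] q6 -0.64
```

View pics/w12.png

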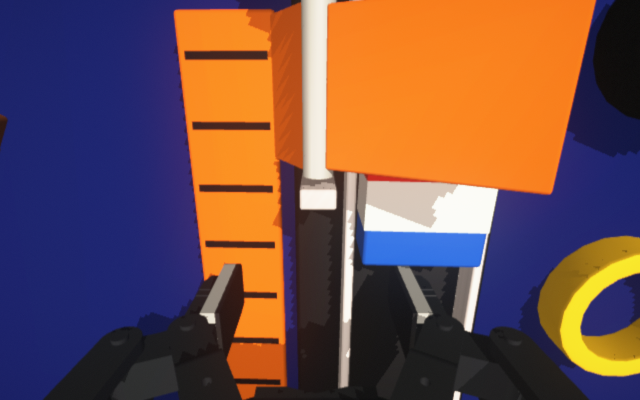

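```bash
python3 -m inch '[[[6.5,-0.3,0,0,0,0,0],[6.5,-0.3,0,0,0,0,0],[6.5,-0.3,0,0,0,0,0],[6.5,-0.3,0,0,0,0,0],[6.5,-0.3,0,0,0,0,0],[6.5,-0.5,0,0,0,0,0],[6.5,-0.8,0,0,0,0,0],[6.5,-1.2,0,0,0,0,0],[6.5,-1.5,0,0,0,0,0],[6.5,-1.5,0,0,0,0,0],[6.5,-1,0,0,0,0,0],[6.5,-0.5,0,0,0,0,0]]]'; python3 where.py
python3 - <<'E'
from where import *
m=viewer.camera_model("wrist")
cv2.imwrite("pics/w13.png",viewer.grab_frame("wrist")[:,:,::-1])
f=viewer.grab_frame("scene")[:,:,::-1]
x0,y0=230,140
cv2.imwrite("pics/s13.png",cv2.resize(f[y0:y0+110,x0:x0+120],None,fx=5,fy=5,interpolation=cv2.INTER_CUBIC))
E
```

```text
t: 14.4
tcp_pos: [0.5942, -0.0874, 0.0574]
orientation: [0.585, 0.398, 0.584, -0.397]
wrist_force: [0.9, -0.5, -0.5]
grip_width: 0.0654
t 14.4 cradle mm [-42.   37.6] z 57.4 grip 65.4 F cradle [-0.8 -0.6] -0.5
yaw err deg -0.02 down [ 1.6e-03 -4.0e-04 -1.0e+00] q6 -0.64
```

View pics/w13.png

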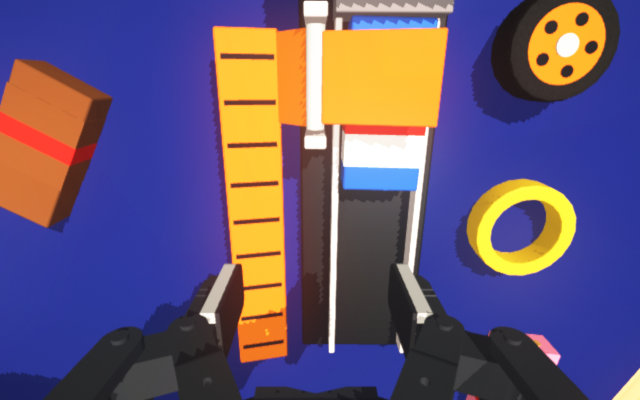

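View pics/s13.png

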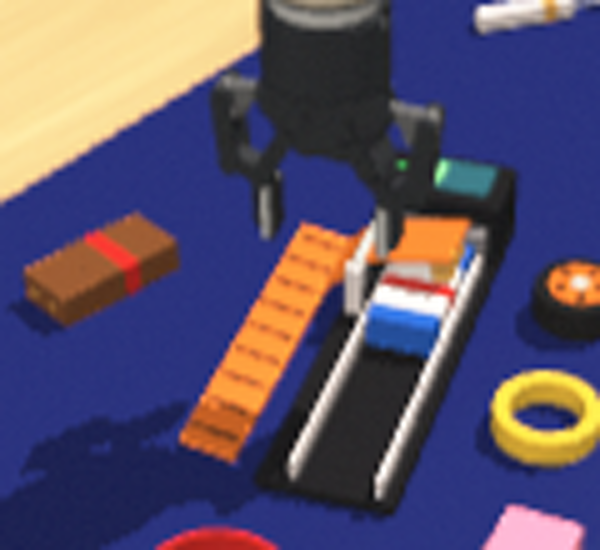

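```bash
python3 -m inch '[[[6.5,-2,0,0,0,0,0],[6.5,-2,0,0,0,0,0],[6.5,-1,0,0,0,0,0],[6.5,0,0,0,0,0,0],[6.5,0,0,0,0,0,0],[6.5,0,0,0,0,0,0],[6.5,0,0,0,0,0,0]]]'; python3 where.py
python3 th.py
python3 - <<'E'
from where import *
m=viewer.camera_model("wrist")
f=viewer.grab_frame("wrist")[:,:,::-1].copy(); cv2.imwrite("pics/w14.png",f)
hsv=cv2.cvtColor(f,cv2.COLOR_BGR2HSV)
b=cv2.inRange(hsv,(100,150,150),(118,255,255)); n,l,st,c=cv2.connectedComponentsWithStats(b)
for i in range(1,n):
    if st[i,4]>60:
        x,y,w,h,a=st[i]; print(st[i],(RM.T@(plane(m,x+w/2,y+h,.034)[:2]-T0)*1e3).round(1),(RM.T@(plane(m,x+w/2,y,.034)[:2]-T0)*1e3).round(1))
cv2.imwrite("pics/t14.png",viewer.grab_frame("top")[:,:,::-1])
E
```

```text
t: 15.38
tcp_pos: [0.593, -0.0871, 0.1053]
orientation: [0.584, 0.397, 0.585, -0.398]
wrist_force: [-0.6, -0.1, -0.4]
grip_width: 0.0645
t 15.38 cradle mm [-41.3  38.6] z 105.3 grip 64.5 F cradle [0.2 0.6] -0.4
yaw err deg -0.03 down [-1.4e-03  4.0e-04 -1.0e+00] q6 -0.64
0 in [287. 321.] out [247. 333.] scene [226. 450.] [172. 421.]
0.2 in [291. 318.] out [251. 324.] scene [232. 457.] [175. 436.]
0.25 in [292. 317.] out [252. 322.] scene [233. 458.] [177. 439.]
0.3 in [294. 317.] out [254. 320.] scene [235. 460.] [178. 443.]
0.35 in [295. 316.] out [255. 318.] scene [237. 462.] [180. 447.]
0.4 in [296. 316.] out [257. 316.] scene [239. 463.] [182. 450.]
0.45 in [298. 315.] out [259. 314.] scene [241. 464.] [184. 454.]
[346  30  69  10 584] [68.6 -4. ] [74.6 -3.6]
[ 340  153   62   20 1108] [-21.6  -2.4] [-6.6 -1.6]
```

View pics/w14.png

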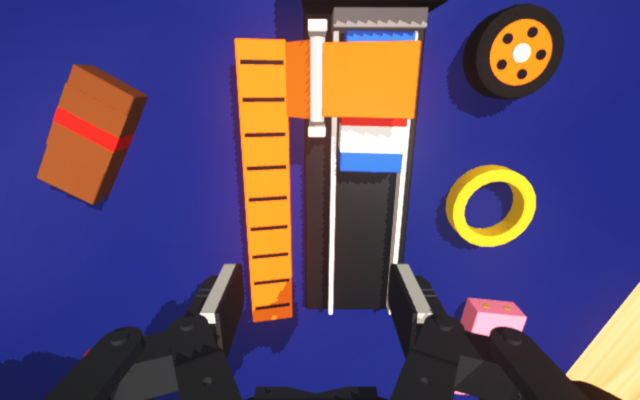

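View pics/t14.png

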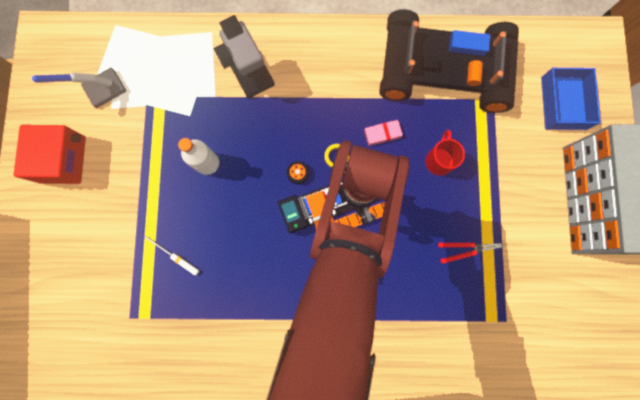

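```bash
python3 -c "
from workcell import ctrl
print(ctrl.job_done())"
```

```text
the job is handed in; nothing more can be done
None
```

The blue pack is fully home against the back stop, the flap's brass shoe is resting on it, and the job is handed in. It took about 15.5 s of the 42 s allowed.

**What I did:** I pressed the orange bar down with one fingertip, opening the flap to about 0.4 rad. The other fingertip pushed the pack along the lane until it stopped moving at about 15 N. I backed that fingertip off the pack with the flap still held open, then lifted slowly to let the flap down.

**Last checks:**
- **Pack position:** the tail measured x −21.6 mm and the front 74.6 mm in the cradle's frame. Fully home is −21 and 75.
- **Flap:** the bar's position in the wrist picture matches a joint reading of about 0.2 rad. With the shoe on the pack it should read about 0.21.
- **Robot:** it was clear of everything, with wrist force near zero.
- **Bystanders:** those I could see looked unmoved in the top and wrist pictures. The arm hid part of the tape roll in the top view.

**Disagreement:** in both the scene and wrist pictures the fingertips sat about 45 to 48 mm behind the reported TCP, far more than the 13 mm or less expected. I trusted the pictures and the contact force for height, so the reported TCP z went down to about −29 mm without touching the bench.

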